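Find the stamped parts crate and push it to the dispatch line

ROBOT

A 6-joint arm with a two-finger parallel gripper is mounted at the origin on the work surface. World frame = base frame: x ahead of the robot, y to its left, z up, the work surface at z = 0. Lengths are in mm, angles in rad, forces in N, time in s.
With the tool pointing down it reaches from about 400 to 925 mm from the base axis. Payload 12.5 kg.
Tool frame: the origin (TCP) lies on the centre line of the jaws, within the pads' length; the fingertips stand 19 mm ahead of it and the grasp point (between the pads) is the TCP; y points along the fingers, x is the direction in which the jaws open and shut, and the axes are right-handed (so a half turn about y gives the same grasp; the last joint's range is limited). The gripper opens to 95 mm and grips with 3 to 60 N. Pads are 20 mm wide; open, the fingers measure 119 mm over their backs; the gripper's body (75 mm by 180 mm) begins 59 mm behind the grasp point.
Start: joints at [1.167, 0.491, 1.559, -0, 1.092, -0.106], TCP at [183.368, 597.512, 233.661] pointing down, gripper open.
Joint ranges: [-3.1, 3.1], [-0.84, 2.19], [0.05, 2.79], [-1.13, 4.28], [0.06, 2.93], [-2.69, 2.69]. Speed limits (rad/s): [2.22, 2.22, 2.79, 3.14, 3.14, 3.14].

INTERFACE

Orientations are given as [roll, pitch, yaw] about the fixed x, y, z axes, in that order (R = Rz(yaw) Ry(pitch) Rx(roll)).
In Python, from cell import env gives the robot as it stands. The module is installed in compiled form; this text tells all that it offers.
- The arm moves only by the tool move_arm, never from a script. Its argument "rows" is a list of rows, each an object of numbers: "tx", "ty", "tz": the shift along the tool's x, y, z in cm; "rx", "ry", "rz": the turn, a rotation vector about the tool's x, y, z in rad; "grip": the opening in per cent of the stroke, from 0 (shut) to 100 (fully open). In form: [{"tx": .., "ty": .., "tz": .., "rx": .., "ry": .., "rz": .., "grip": ..}, ...]. A call has 1 to 10 rows; each row shifts and turns the commanded pose from where the row before left it, along the tool's axes as they then stand; what a row does not reach is not made up. A row lasts 1/12 s, in which the tool goes at most 41.7 mm and 7.16 degrees, less where a joint would pass 70% of its speed; a pose out of reach is approached as far as the arm can. A call is refused whole if a number of a shift passes 4.17 or a number of a turn 0.125, either way. A call with a gripper value outside its range is refused whole. The fingers move at their own pace and stop on an object; the grip force is fixed at half the most. Time passes only in rows, so rows that do not move let the fingers close. It gives the time, the measured TCP pose, the force and the opening at its end, in the units of the state.
- env.state(): the state, without advancing time (a new reading comes with each control period).
- env.read_camera(name): name is "scene" or "top"; returns (picture, depth): 384x512x3 uint8, blue, green, red; 384x512 float32, mm along the optical axis (not along the pixel's ray), 0 where there is no reading.
- env.calibration(name): a dict with "vertical_fov" (degrees; the focal length in pixels is half the picture's height over the tangent of half this angle, whatever the lens; pixels are square), "cx", "cy" (the principal point, pixels), "eye" and "rotation" of the camera in the world. Camera axes: x right, y up, looking along -z (the intrinsics and any distortion apply to the point x, -y, -z); pixel columns grow to the right and rows downward; lengths in mm; the calibration is good to about 2 mm. A picture is of the moment at which its call begins. calibration takes no time and is no camera call.
- env.job_done(): hands the job in, once; it reports no verdict.
The state is a dict: "t": time; "joints": joint angles; "qvel": joint speeds; "tau": joint torques, N m; "eef_pos": TCP position; "tcp_rot": TCP orientation; "ft_force": force on the tool from outside, world axes, zero at the start; "moment": the same for the moment, N m; "opening": opening from 0.0 (shut) to 1.0 (fully open).
Only numpy, scipy, OpenCV 4.12 (cv2) and the standard library are available. Lean on these libraries where they do the work, as an engineer would, in place of code of your own. Each camera call takes 0.05 s, during which the arm holds its last target.

TASK

Tip both empty parts crates over towards the robot, so that each lies on its near side with its bottom facing away from the robot, and see which one has the ring stamp underneath. Then, with it still lying so, push the stamped crate along the bench until it lies centred across the white dispatch tape, covering the tape's whole width. Only push with the fingers, never lift a crate; leave the other crate lying where it fell and do not disturb the can, the jar or the wrench.

Things in the scene. Friction and masses are not known exactly. Their poses are not given: they have to be found in the camera images.
- crate_a: open empty plywood crate, 0.18 to 0.35 kg, outside 80 mm (own x) by 120 mm (own y) by 120 mm tall (own z), walls and floor 6 mm. Origin: centre of its underside, z to its mouth. Starts upright, x away from the robot within 0.3 rad, one crate left and one right of the tape. Dark slot marks on its y sides are look only. One of the two crates is stamped underneath
- crate_b: the second crate, same as crate_a. Pushed towards the robot near the top of its far (+x) face, a crate tips about its near lower edge and past about 40 degrees falls by itself; then it lies on its -x side, 80 mm high, own x up, mouth (z) towards the robot, bottom facing away from the robot
- stamp (a point): centre of the stamp, a black inked ring 55 mm across with a diagonal cross in it, in the middle of the underside of one of the two crates (at that crate's origin). Hidden from cameras until that crate is tipped over; flat, not felt. The other crate's underside is bare.
- crate_a_mid (a point): middle of crate_a's volume: 60 mm from its origin along its own z
- crate_b_mid (a point): middle of crate_b's volume: 60 mm from its origin along its own z
- dispatch_line: the dispatch line: a flat strip of white tape on the bench between the crates, 440 mm long (its x, roughly straight away from the robot, within 0.1 rad) and 68 mm wide (its y), too thin to feel. Origin: its centre, at bench height.
- spray_can: bystander: an upright metal can, 52 mm across, 120 mm tall, beyond the far end of the tape. Origin: centre of its underside.
- screw_jar: bystander: an upright glass jar with a steel cap, 60 mm across, 75 mm tall, beyond the far end of the tape. Origin: centre of its underside.
- wrench: bystander: a steel wrench 170 mm long, lying on the bench beyond the can and jar. Origin: centre of its underside.
Not all that is in view belongs to the job. What is shaped like the crate_b but red is not meant.

How it is judged (in metres and radians):
On the way, in this order (a step that is already met when the one before it is completed fails the run):
1. both crates have been tipped over towards the robot and lie on their near sides (angle between each of crate_a, crate_b's own x axis and vertical below 0.2 rad), for 0.3 s.
2. the stamped crate, still lying, is across the dispatch line (y of crate_a_mid in the frame of dispatch_line between -0.026 and 0.026 m and x of crate_a_mid in the frame of dispatch_line between -0.2 and 0.2 m and angle between crate_a's own x axis and vertical below 0.2 rad), for 0.2 s.
At the end, for the whole second after the job is handed in: Both crates lie still on their near sides (own x axis within 0.2 rad of upright); the stamped one's middle is within 26 mm of the tape's centre line and within 200 mm of its middle along it; the other's is over 100 mm from it, its origin within 150 mm of its start (all of step 2 and angle between crate_b's own x axis and vertical below 0.2 rad and (y of crate_b_mid in the frame of dispatch_line above 0.1 m or y of crate_b_mid in the frame of dispatch_line below -0.1 m) and distance of crate_b from where it was at the start of the episode below 0.15 m and linear speed of each of crate_a, crate_b below 0.01 m/s); the robot touches nothing.
It fails at once if crate_a is lifted off the bench (height (world z) of crate_a above 0.06 m).
It fails at once if crate_b is lifted off the bench (height (world z) of crate_b above 0.06 m).
It fails at once if the can is disturbed (distance of spray_can from where it was at the start of the episode above 0.03 m).
It fails at once if the jar is disturbed (distance of screw_jar from where it was at the start of the episode above 0.03 m).
It fails at once if the wrench is disturbed (distance of wrench from where it was at the start of the episode above 0.03 m).
It also fails if it takes over 61 s, if anything falls off the work surface, if the arm or the gripper's body presses on something with over 40 N, if the wrist force passes 120 N, or if a joint passes its speed limit or range.

## Working session

There is one attempt and no reset: what is moved stays moved. The work goes in short steps, Python scripts to look and compute and a tool call to move; the robot and the scene stay as the last step left them, time stands still between calls to the robot, and variables do not carry over. Pictures are saved under pics/ and viewed, and the job is handed in when it is done.

Besides the shell and the picture viewer there is one more tool, called after "Emit:" as name(argument=value, ...), one argument or row to a line, values as JSON. move_arm: Moves the arm, as the interface text tells. Its arguments: {"type":"object","properties":{"rows":{"type":"array"}},"required":["rows"]}

```bash
mkdir -p pics
python3 - <<'E'
from cell import env
import cv2
for n in("scene","top"):
    p,d=env.read_camera(n);cv2.imwrite(f"pics/{n}0.png",p)
    import numpy as np;np.save(f"pics/{n}0d.npy",d)
    print(n,env.calibration(n))
print(env.state())
E
```

```text
scene {'vertical_fov': 42.22578177408857, 'cx': 253.69288970605712, 'cy': 201.86962718963946, 'eye': array([1125.46725425, -382.33818655,  845.45837709]), 'rotation': array([0.67060367, 0.01347452, 0.85042292])}
top {'vertical_fov': 46.541086318997316, 'cx': 260.1230785326062, 'cy': 182.31270083497768, 'eye': array([ 471.3846251 ,  -12.23182781, 1007.64315   ]), 'rotation': array([ 0.19221831,  0.02107392, -1.58771312])}
{'t': 0.1, 'joints': array([ 1.16739560e+00,  4.91507209e-01,  1.55938433e+00,  2.88801316e-05,
        1.09165972e+00, -1.05602609e-01]), 'qvel': array([-0.00067139, -0.00043866, -0.00089365, -0.00191921,  0.00034224,
        0.00059669]), 'tau': array([ 2.24306801e-03, -6.13631129e+01, -2.58607274e+01,  6.94238115e-02,
        4.70512826e-02, -7.24756728e-05]), 'eef_pos': array([183.28638297, 597.3294921 , 233.11667596]), 'tcp_rot': array([-1.57066981e+00,  9.50566127e-04,  1.27298494e+00]), 'ft_force': array([ 0.08960743, -0.04140174,  0.22928614]), 'moment': array([ 0.00656123, -0.04213204, -0.00288018]), 'opening': 0.9996727375834971}
```

View pics/scene0.png

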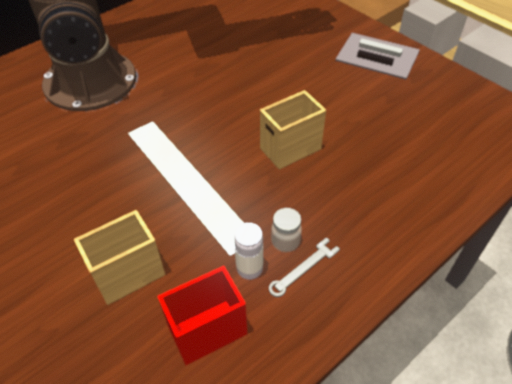

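View pics/top0.png

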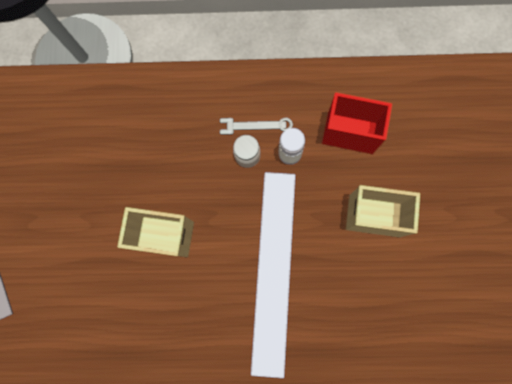

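The pictures show a +y crate at top px (153,231) and scene px (292,128), and a -y crate at top px (385,211) and scene px (120,255). The red one, at top px (357,124) and scene px (203,313), is the decoy. The tape runs from top px (280,174) to (268,376). The can is at (291,145), the jar at (246,150) and the wrench at (255,126). Next I'll measure them.

```bash
cat > h.py <<'E'
import numpy as np,cv2
from scipy.spatial.transform import Rotation as R
from cell import env
def cam(n):
    c=env.calibration(n); f=192/np.tan(np.radians(c['vertical_fov'])/2)
    return f,c['cx'],c['cy'],np.array(c['eye']),R.from_euler('xyz',c['rotation']).as_matrix()
def ray(n,uv,z):
    f,cx,cy,e,M=cam(n); uv=np.atleast_2d(uv).astype(float)
    d=np.c_[(uv[:,0]-cx)/f,-(uv[:,1]-cy)/f,-np.ones(len(uv))]@M.T
    return e+d*((z-e[2])/d[:,2])[:,None]
def cloud(n,d):
    f,cx,cy,e,M=cam(n); v,u=np.mgrid[:384,:512]
    p=np.stack([(u-cx)/f*d,-(v-cy)/f*d,-d],-1)
    return p@M.T+e
def proj(n,P):
    f,cx,cy,e,M=cam(n); q=(np.atleast_2d(P)-e)@M
    return np.c_[cx+f*q[:,0]/-q[:,2],cy-f*q[:,1]/-q[:,2]]
def woodmask(p):
    h=cv2.cvtColor(p,cv2.COLOR_BGR2HSV)
    return cv2.inRange(h,(18,50,40),(35,255,255))
E
python3 - <<'E'
from h import *
np.set_printoptions(precision=1,suppress=True)
p=cv2.imread('pics/top0.png');d=np.load('pics/top0d.npy');P=cloud('top',d)
h=cv2.cvtColor(p,cv2.COLOR_BGR2HSV)
# tape
m=cv2.inRange(p,(190,190,190),(255,255,255))
cs,_=cv2.findContours(m,0,2);c=max(cs,key=cv2.contourArea)
r=cv2.minAreaRect(ray('top',c[:,0],0)[:,:2].astype(np.float32));print('tape',r,cv2.boxPoints(r))
z=P[...,2]; ok=d>0
for name,mask in(('wood',woodmask(p)),('red',cv2.inRange(h,(0,200,60),(6,255,255))&((z>60)*255).astype(np.uint8))):
    m=((mask>0)&ok&(z>105)).astype(np.uint8) if name=='wood' else mask
    k=cv2.dilate(m,np.ones((3,3)))
    cs,_=cv2.findContours(k,0,2)
    for c in cs:
        if cv2.contourArea(c)>400:
            s=np.zeros_like(m);cv2.drawContours(s,[c],-1,1,-1)
            q=P[(s>0)&(m>0)]
            zt=np.percentile(q[:,2],90)
            r=cv2.minAreaRect(q[:,:2].astype(np.float32));print(name,zt,r,'\n',cv2.boxPoints(r))
m=((z>50)&(z<140)&ok).astype(np.uint8)
n,l,st,ce=cv2.connectedComponentsWithStats(m)
for i in range(1,n):
    if st[i,4]>150:
        q=P[l==i];t=q[q[:,2]>np.percentile(q[:,2],60)];print(st[i],t.min(0),t.max(0),q.min(0),q.max(0))
E
```

```text
tape ((468.55670166015625, -20.596332550048828), (67.95703887939453, 439.6238098144531), 85.09083557128906) [[246.6 -35.6]
 [684.7 -73.3]
 [690.5  -5.6]
 [252.5  32.1]]
wood 121.9656733075885 ((550.13720703125, 222.5193634033203), (121.283447265625, 79.91708374023438), 81.03196716308594) 
 [[501.2 168.8]
 [580.2 156.4]
 [599.1 276.2]
 [520.1 288.6]]
wood 121.91773445724698 ((585.682373046875, -249.91688537597656), (120.92195129394531, 81.06051635742188), 81.22772979736328) 
 [[ 536.4 -303.5]
 [ 616.5 -315.9]
 [ 635.  -196.3]
 [ 554.8 -184. ]]
red 121.16836134968457 ((636.7969970703125, -147.53236389160156), (128.33474731445312, 407.67633056640625), 68.19200134277344) 
 [[ 423.7 -131.4]
 [ 802.2 -282.8]
 [ 849.9 -163.7]
 [ 471.4  -12.2]]
[ 325   93   67   56 1931] [ 728.4 -272.6  108.3] [ 832.8 -139.   124.7] [ 727.9 -272.6   50. ] [ 834.7 -138.4  124.7]
[280 129  25  31 638] [709.5 -88.3 119.7] [755.3 -40.9 124.5] [706.8 -89.2  51.5] [756.4 -39.1 124.5]
[234 136  25  26 514] [706.2   7.6  75.3] [756.1  59.5  79.3] [705.6   7.6  50. ] [757.4  61.5  79.3]
[ 350  186   70   50 1669] [ 538.1 -314.   114.4] [ 633.3 -184.5  124.9] [ 537.  -314.    50.1] [ 633.9 -183.9  124.9]
[ 118  208   73   49 1313] [502.  157.2 118.1] [597.5 287.3 124.3] [501.4 156.7  50. ] [597.7 287.3 124.3]
```

Measured: tape centre (469,-21) at yaw -0.086. The crates are at (550,222) and (586,-250), both at yaw about -0.155. I'm going behind the left crate now.

Emit:
move_arm(
  rows=[
    {"ry":-0.072,"grip":100},
    {"ry":-0.072},
    {"tx":-1.5,"tz":-2.0},
    {"tx":-2.3,"tz":-3.3},
    {"tx":-2.3,"tz":-3.4},
    {"tx":-2.3,"tz":-3.4},
    {"tx":-2.3,"tz":-3.4},
    {"tx":-2.3,"tz":-3.4},
    {"tx":-2.3,"tz":-3.4},
    {"tx":-2.3,"tz":-3.4},
  ],
)

```text
validation failed for argument at $.ro...
```

Emit:
move_arm(
  rows=[
    {"tx":-2.3,"tz":-3.4},
    {"tx":-2.3,"tz":-3.4},
    {"tx":-2.3,"tz":-3.4},
    {"tx":-2.3,"tz":-3.4},
    {"tx":-2.3,"tz":-3.4},
    {"tx":-2.3,"tz":-3.4},
    {"tx":-0.8,"tz":-3.3},
    {"tz":-2.0},
    {},
  ],
)

```text
validation failed for argument at $.ro...
```

Emit:
move_arm(
  rows=[
    {"tx":0,"ty":0,"tz":0,"rx":0,"ry":-0.072,"rz":0,"grip":100},
    {"tx":0,"ty":0,"tz":0,"rx":0,"ry":-0.072,"rz":0,"grip":100},
    {"tx":-1.5,"ty":0,"tz":-2.0,"rx":0,"ry":0,"rz":0,"grip":100},
    {"tx":-2.3,"ty":0,"tz":-3.4,"rx":0,"ry":0,"rz":0,"grip":100},
    {"tx":-2.3,"ty":0,"tz":-3.4,"rx":0,"ry":0,"rz":0,"grip":100},
    {"tx":-2.3,"ty":0,"tz":-3.4,"rx":0,"ry":0,"rz":0,"grip":100},
    {"tx":-2.3,"ty":0,"tz":-3.4,"rx":0,"ry":0,"rz":0,"grip":100},
    {"tx":-2.3,"ty":0,"tz":-3.4,"rx":0,"ry":0,"rz":0,"grip":100},
    {"tx":-2.3,"ty":0,"tz":-3.4,"rx":0,"ry":0,"rz":0,"grip":100},
  ],
)

```text
t: 0.85
eef_pos: [382.3, 410.4, 233.5]
tcp_rot: [-1.571, 0.0, 1.417]
ft_force: [0.6, -0.3, -0.2]
opening: 0.998
```

Emit:
move_arm(
  rows=[
    {"tx":-2.0,"ty":0,"tz":-3.4,"rx":0,"ry":0,"rz":0,"grip":100},
    {"tx":-2.0,"ty":0,"tz":-3.4,"rx":0,"ry":0,"rz":0,"grip":100},
    {"tx":-2.0,"ty":0,"tz":-3.4,"rx":0,"ry":0,"rz":0,"grip":100},
    {"tx":-2.0,"ty":0,"tz":-3.4,"rx":0,"ry":0,"rz":0,"grip":100},
    {"tx":-2.0,"ty":0,"tz":-3.4,"rx":0,"ry":0,"rz":0,"grip":100},
    {"tx":-2.0,"ty":0,"tz":-3.4,"rx":0,"ry":0,"rz":0,"grip":100},
    {"tx":-2.0,"ty":0,"tz":-3.3,"rx":0,"ry":0,"rz":0,"grip":100},
    {"tx":-1.9,"ty":0,"tz":-3.3,"rx":0,"ry":0,"rz":0,"grip":100},
    {"tx":0,"ty":0,"tz":0,"rx":0,"ry":0,"rz":0,"grip":100},
  ],
)

```text
t: 1.6
eef_pos: [627.9, 209.1, 232.6]
tcp_rot: [-1.572, 0.001, 1.413]
ft_force: [0.3, -0.9, -0.4]
opening: 1.001
```

Emit:
move_arm(
  rows=[
    {"tx":0,"ty":3.0,"tz":0,"rx":0,"ry":0,"rz":0,"grip":100},
    {"tx":0,"ty":3.0,"tz":0,"rx":0,"ry":0,"rz":0,"grip":100},
    {"tx":0,"ty":3.0,"tz":0,"rx":0,"ry":0,"rz":0,"grip":100},
    {"tx":0,"ty":2.5,"tz":0,"rx":0,"ry":0,"rz":0,"grip":100},
    {"tx":0,"ty":0,"tz":0,"rx":0,"ry":0,"rz":0,"grip":100},
  ],
)

```text
t: 2.02
eef_pos: [621.4, 213.1, 113.5]
tcp_rot: [-1.563, 0.003, 1.417]
ft_force: [0.3, -0.2, -1.3]
opening: 1.0
```

Emit:
move_arm(
  rows=[
    {"tx":0,"ty":0,"tz":1.0,"rx":0,"ry":0,"rz":0,"grip":100},
    {"tx":0,"ty":0,"tz":1.0,"rx":0,"ry":0,"rz":0,"grip":100},
    {"tx":0,"ty":0,"tz":0.8,"rx":0,"ry":0,"rz":0,"grip":100},
    {"tx":0,"ty":0,"tz":0.8,"rx":0,"ry":0,"rz":0,"grip":100},
    {"tx":0,"ty":0,"tz":0.8,"rx":0,"ry":0,"rz":0,"grip":100},
    {"tx":0,"ty":0,"tz":0.8,"rx":0,"ry":0,"rz":0,"grip":100},
  ],
)

```text
t: 2.52
eef_pos: [572.2, 221.8, 120.1]
tcp_rot: [-1.574, -0.001, 1.417]
ft_force: [2.8, 0.0, 4.5]
opening: 0.995
```

Run:
```python
from h import *
p,d=env.read_camera('scene');cv2.imwrite('pics/s1.png',p);print(env.state()['ft_force'],env.state()['eef_pos'])
```

```text
[0.5263159  0.4218127  0.93354968] [570.40620945 221.93828971 119.54917126]
```

View pics/s1.png

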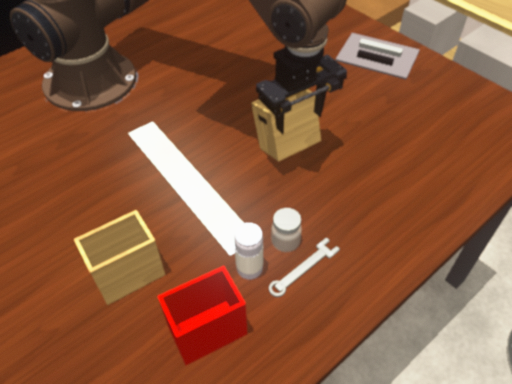

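The left crate, at scene px (287,132), has started to tip with both fingers behind it. I'll keep pushing.

Emit:
move_arm(
  rows=[
    {"tx":0,"ty":0,"tz":0.8,"rx":0,"ry":0,"rz":0,"grip":100},
    {"tx":0,"ty":0,"tz":0.8,"rx":0,"ry":0,"rz":0,"grip":100},
    {"tx":0,"ty":0,"tz":0.8,"rx":0,"ry":0,"rz":0,"grip":100},
    {"tx":0,"ty":0,"tz":0.8,"rx":0,"ry":0,"rz":0,"grip":100},
    {"tx":0,"ty":0,"tz":0.8,"rx":0,"ry":0,"rz":0,"grip":100},
    {"tx":0,"ty":0,"tz":0.5,"rx":0,"ry":0,"rz":0,"grip":100},
    {"tx":0,"ty":0,"tz":0,"rx":0,"ry":0,"rz":0,"grip":100},
    {"tx":0,"ty":0,"tz":0,"rx":0,"ry":0,"rz":0,"grip":100},
  ],
)

```text
t: 3.23
eef_pos: [527.3, 228.4, 118.4]
tcp_rot: [-1.57, 0.0, 1.417]
ft_force: [0.4, 1.1, 0.4]
opening: 1.001
```

Run:
```python
from h import *
p,d=env.read_camera('scene');cv2.imwrite('pics/s2.png',cv2.resize(p[40:240,180:380],None,fx=3,fy=3))
```

```text
(no output)
```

View pics/s2.png

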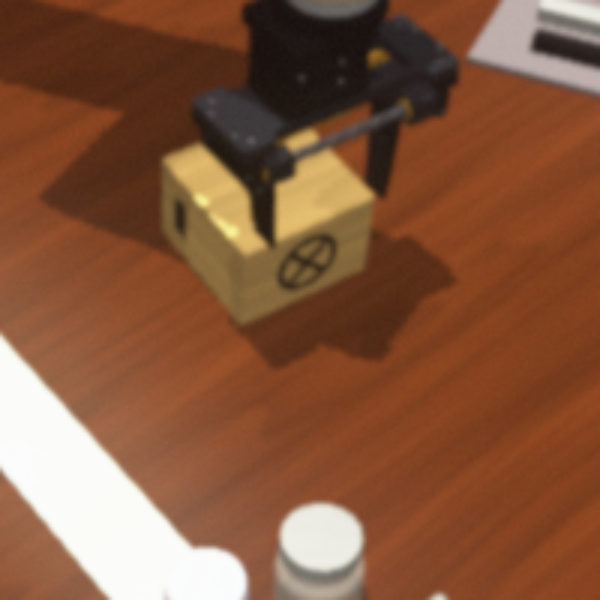

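The ring-and-cross stamp is visible on the left crate, at crop px (307,262), so that one is crate_a. It lies flat. Now I'll lift clear and tip the right crate.

Emit:
move_arm(
  rows=[
    {"tx":0,"ty":-4.0,"tz":0,"rx":0,"ry":0,"rz":0,"grip":100},
    {"tx":0,"ty":-4.0,"tz":0,"rx":0,"ry":0,"rz":0,"grip":100},
    {"tx":-2.0,"ty":0,"tz":-1.0,"rx":0,"ry":0,"rz":0,"grip":100},
    {"tx":-3.6,"ty":0,"tz":-1.6,"rx":0,"ry":0,"rz":0,"grip":100},
    {"tx":-3.6,"ty":0,"tz":-1.6,"rx":0,"ry":0,"rz":0,"grip":100},
    {"tx":-3.6,"ty":0,"tz":-1.6,"rx":0,"ry":0,"rz":0,"grip":100},
    {"tx":-3.6,"ty":0,"tz":-1.6,"rx":0,"ry":0,"rz":0,"grip":100},
    {"tx":-3.6,"ty":0,"tz":-1.6,"rx":0,"ry":0,"rz":0,"grip":100},
    {"tx":-3.6,"ty":0,"tz":-1.6,"rx":0,"ry":0,"rz":0,"grip":100},
    {"tx":-3.6,"ty":0,"tz":-1.6,"rx":0,"ry":0,"rz":0,"grip":100},
  ],
)

```text
t: 4.12
eef_pos: [606.9, -61.2, 198.2]
tcp_rot: [-1.57, -0.0, 1.417]
ft_force: [0.4, 1.1, 0.1]
opening: 0.999
```

Emit:
move_arm(
  rows=[
    {"tx":-3.6,"ty":0,"tz":-1.6,"rx":0,"ry":0,"rz":0,"grip":100},
    {"tx":-3.6,"ty":0,"tz":-1.6,"rx":0,"ry":0,"rz":0,"grip":100},
    {"tx":-3.6,"ty":0,"tz":-1.6,"rx":0,"ry":0,"rz":0,"grip":100},
    {"tx":-3.6,"ty":0,"tz":-1.6,"rx":0,"ry":0,"rz":0,"grip":100},
    {"tx":0,"ty":0,"tz":0,"rx":0,"ry":0,"rz":0,"grip":100},
  ],
)

```text
t: 4.53
eef_pos: [648.7, -217.8, 197.4]
tcp_rot: [-1.571, 0.001, 1.412]
ft_force: [0.0, 0.1, 0.1]
opening: 1.002
```

Emit:
move_arm(
  rows=[
    {"tx":-2.1,"ty":0,"tz":-0.8,"rx":0,"ry":0,"rz":0,"grip":100},
    {"tx":-2.0,"ty":0,"tz":-0.6,"rx":0,"ry":0,"rz":0,"grip":100},
    {"tx":0,"ty":0,"tz":0,"rx":0,"ry":0,"rz":0,"grip":100},
    {"tx":0,"ty":3.0,"tz":0,"rx":0,"ry":0,"rz":0,"grip":100},
    {"tx":0,"ty":3.0,"tz":0,"rx":0,"ry":0,"rz":0,"grip":100},
    {"tx":0,"ty":2.3,"tz":0,"rx":0,"ry":0,"rz":0,"grip":100},
    {"tx":0,"ty":0,"tz":0,"rx":0,"ry":0,"rz":0,"grip":100},
  ],
)

```text
t: 5.12
eef_pos: [653.4, -252.3, 110.3]
tcp_rot: [-1.563, -0.003, 1.417]
ft_force: [-0.4, 0.4, -0.3]
opening: 1.004
```

Run:
```python
from h import *
p,d=env.read_camera('scene');cv2.imwrite('pics/s3.png',p)
```

```text
(no output)
```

View pics/s3.png

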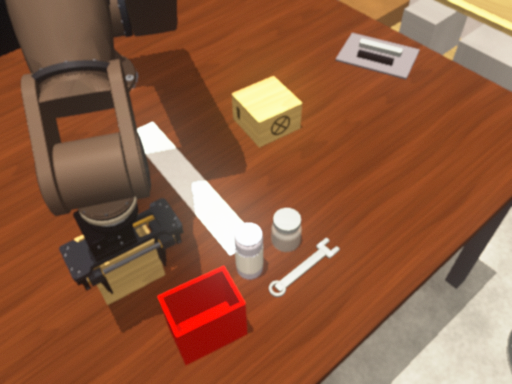

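The stamped crate lies at scene px (267,110), and the gripper is behind the right crate at px (130,270). Now I'll tip it.

Emit:
move_arm(
  rows=[
    {"tx":0,"ty":-0.3,"tz":1.0,"rx":0,"ry":0,"rz":0,"grip":100},
    {"tx":0,"ty":0,"tz":0.8,"rx":0,"ry":0,"rz":0,"grip":100},
    {"tx":0,"ty":0,"tz":0.8,"rx":0,"ry":0,"rz":0,"grip":100},
    {"tx":0,"ty":0,"tz":0.8,"rx":0,"ry":0,"rz":0,"grip":100},
    {"tx":0,"ty":0,"tz":0.8,"rx":0,"ry":0,"rz":0,"grip":100},
    {"tx":0,"ty":0,"tz":0.8,"rx":0,"ry":0,"rz":0,"grip":100},
    {"tx":0,"ty":0,"tz":0.8,"rx":0,"ry":0,"rz":0,"grip":100},
    {"tx":0,"ty":0,"tz":0.8,"rx":0,"ry":0,"rz":0,"grip":100},
  ],
)

```text
t: 5.83
eef_pos: [589.7, -243.7, 119.0]
tcp_rot: [-1.572, 0.0, 1.417]
ft_force: [2.2, -1.3, 4.6]
opening: 1.0
```

Emit:
move_arm(
  rows=[
    {"tx":0,"ty":0,"tz":0.8,"rx":0,"ry":0,"rz":0,"grip":100},
    {"tx":0,"ty":0,"tz":0.8,"rx":0,"ry":0,"rz":0,"grip":100},
    {"tx":0,"ty":0,"tz":0.8,"rx":0,"ry":0,"rz":0,"grip":100},
    {"tx":0,"ty":0,"tz":0.8,"rx":0,"ry":0,"rz":0,"grip":100},
    {"tx":0,"ty":0,"tz":0.4,"rx":0,"ry":0,"rz":0,"grip":100},
    {"tx":0,"ty":0,"tz":0,"rx":0,"ry":0,"rz":0,"grip":100},
    {"tx":0,"ty":0,"tz":0,"rx":0,"ry":0,"rz":0,"grip":100},
    {"tx":0,"ty":0,"tz":0,"rx":0,"ry":0,"rz":0,"grip":100},
  ],
)

```text
t: 6.5
eef_pos: [554.4, -238.1, 118.1]
tcp_rot: [-1.57, -0.001, 1.417]
ft_force: [0.3, 0.2, 0.3]
opening: 0.999
```

Run:
```python
from h import *
p,d=env.read_camera('scene');cv2.imwrite('pics/s4.png',p)
```

```text
(no output)
```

View pics/s4.png

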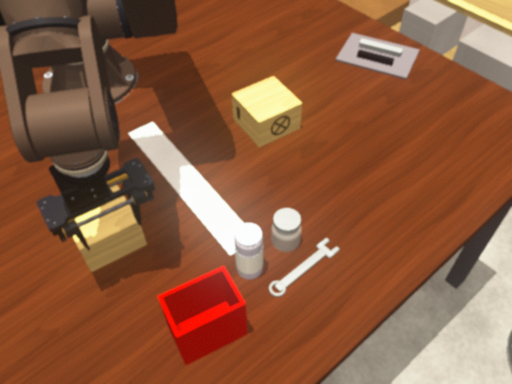

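The right crate has fallen and its underside is bare, at scene px (113,245). I'll lift and measure from the top camera.

Emit:
move_arm(
  rows=[
    {"tx":0,"ty":-4.0,"tz":0,"rx":0,"ry":0,"rz":0,"grip":100},
    {"tx":0,"ty":-4.0,"tz":0,"rx":0,"ry":0,"rz":0,"grip":100},
    {"tx":2.0,"ty":0,"tz":-1.0,"rx":0,"ry":0,"rz":0,"grip":100},
    {"tx":3.6,"ty":0,"tz":-1.0,"rx":0,"ry":0,"rz":0,"grip":100},
    {"tx":3.6,"ty":0,"tz":-1.0,"rx":0,"ry":0,"rz":0,"grip":100},
    {"tx":3.6,"ty":0,"tz":-1.0,"rx":0,"ry":0,"rz":0,"grip":100},
    {"tx":3.6,"ty":0,"tz":0,"rx":0,"ry":0,"rz":0,"grip":100},
    {"tx":0,"ty":0,"tz":0,"rx":0,"ry":0,"rz":0,"grip":100},
  ],
)

```text
t: 7.22
eef_pos: [620.1, -76.9, 198.0]
tcp_rot: [-1.57, -0.001, 1.421]
ft_force: [0.5, 0.0, -0.1]
opening: 0.999
```

```bash
cat > meas.py <<'E'
from h import *
import sys
np.set_printoptions(precision=1,suppress=True)
p,d=env.read_camera('top');cv2.imwrite('pics/%s.png'%sys.argv[1],p);P=cloud('top',d);z=P[...,2]
T=np.array([468.6,-20.6]);a=-0.0857;ux=np.array([np.cos(a),np.sin(a)]);uy=np.array([-ux[1],ux[0]])
m=((woodmask(p)>0)&(d>0)&(z>72)&(z<90)).astype(np.uint8)
n,l,st,ce=cv2.connectedComponentsWithStats(m)
for i in range(1,n):
    if st[i,4]>300:
        q=P[l==i];r=cv2.minAreaRect(q[:,:2].astype(np.float32))
        c=np.array(r[0])-T
        print(st[i],'z',np.median(q[:,2]),r,'tape xy',c@ux,c@uy,'\n',cv2.boxPoints(r))
E
python3 meas.py t5; python3 -c "
import cv2
from h import *
p,d=env.read_camera('scene');cv2.imwrite('pics/s5.png',p)"
```

```text
[ 362  231   49   65 2617] z 80.30239453704962 ((480.6618957519531, -246.35247802734375), (96.73362731933594, 120.04957580566406), 81.22783660888672) tape xy 31.340942388432396 -223.8915272957471 
 [[ 414.  -285. ]
 [ 532.6 -303.3]
 [ 547.4 -207.7]
 [ 428.7 -189.4]]
[ 113  251   69   68 3563] z 80.0664423202494 ((446.554443359375, 238.88973999023438), (121.45622253417969, 120.51594543457031), 81.16041564941406) tape xy -44.175708744466355 256.65042077642994 
 [[377.7 188.1]
 [496.8 169.6]
 [515.4 289.6]
 [396.3 308.2]]
```

View pics/t5.png

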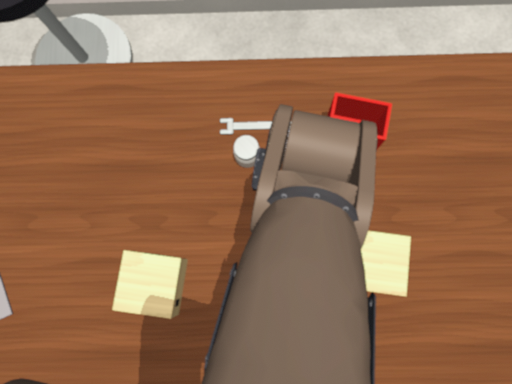

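View pics/s5.png

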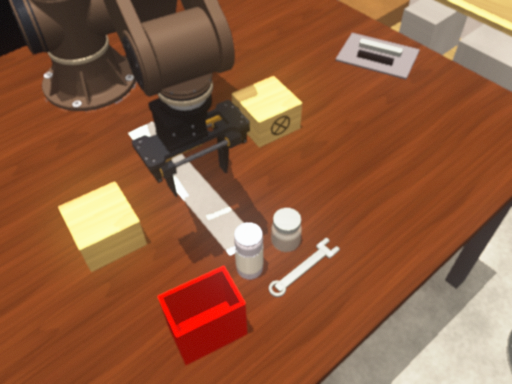

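Crate_a lies with its middle at (447,239), which is +257 mm off the tape line. Crate_b's underside is bare. I'll turn the tool a quarter turn and go to crate_a's outer (+y) side.

Emit:
move_arm(
  rows=[
    {"tx":0,"ty":0,"tz":0,"rx":0,"ry":0.12,"rz":0,"grip":63},
    {"tx":0,"ty":0,"tz":0,"rx":0,"ry":0.12,"rz":0,"grip":63},
    {"tx":0,"ty":0,"tz":0,"rx":0,"ry":0.12,"rz":0,"grip":63},
    {"tx":0,"ty":0,"tz":0,"rx":0,"ry":0.12,"rz":0,"grip":63},
    {"tx":0,"ty":0,"tz":0,"rx":0,"ry":0.12,"rz":0,"grip":63},
    {"tx":0,"ty":0,"tz":0,"rx":0,"ry":0.12,"rz":0,"grip":63},
    {"tx":0,"ty":0,"tz":0,"rx":0,"ry":0.12,"rz":0,"grip":63},
    {"tx":0,"ty":0,"tz":0,"rx":0,"ry":0.12,"rz":0,"grip":63},
    {"tx":0,"ty":0,"tz":0,"rx":0,"ry":0.12,"rz":0,"grip":63},
    {"tx":0,"ty":0,"tz":0,"rx":0,"ry":0.12,"rz":0,"grip":63},
  ],
)

```text
t: 8.15
eef_pos: [619.1, -83.8, 198.3]
tcp_rot: [-1.571, 0.001, 0.21]
ft_force: [0.2, 0.6, -0.6]
opening: 0.632
```

Emit:
move_arm(
  rows=[
    {"tx":0,"ty":0,"tz":0,"rx":0,"ry":0.12,"rz":0,"grip":63},
    {"tx":0,"ty":0,"tz":0,"rx":0,"ry":0.12,"rz":0,"grip":63},
    {"tx":0,"ty":0,"tz":0,"rx":0,"ry":0.12,"rz":0,"grip":63},
    {"tx":0,"ty":0,"tz":0,"rx":0,"ry":0,"rz":0,"grip":63},
  ],
)

```text
t: 8.48
eef_pos: [619.1, -83.7, 198.4]
tcp_rot: [-1.571, 0.0, -0.15]
ft_force: [-0.2, 0.5, 0.2]
opening: 0.628
```

Emit:
move_arm(
  rows=[
    {"tx":-1.2,"ty":0,"tz":2.0,"rx":0,"ry":0,"rz":0,"grip":63},
    {"tx":-1.9,"ty":0,"tz":3.6,"rx":0,"ry":0,"rz":0,"grip":63},
    {"tx":-1.9,"ty":0,"tz":3.6,"rx":0,"ry":0,"rz":0,"grip":63},
    {"tx":-1.9,"ty":0,"tz":3.6,"rx":0,"ry":0,"rz":0,"grip":63},
    {"tx":-1.9,"ty":0,"tz":3.6,"rx":0,"ry":0,"rz":0,"grip":63},
    {"tx":-1.9,"ty":0,"tz":3.6,"rx":0,"ry":0,"rz":0,"grip":63},
    {"tx":-1.9,"ty":0,"tz":3.6,"rx":0,"ry":0,"rz":0,"grip":63},
    {"tx":-1.9,"ty":0,"tz":3.6,"rx":0,"ry":0,"rz":0,"grip":63},
    {"tx":-1.9,"ty":0,"tz":3.6,"rx":0,"ry":0,"rz":0,"grip":63},
    {"tx":-1.9,"ty":0,"tz":3.6,"rx":0,"ry":0,"rz":0,"grip":63},
  ],
)

```text
t: 9.32
eef_pos: [486.7, 285.2, 198.7]
tcp_rot: [-1.571, -0.0, -0.139]
ft_force: [0.9, 0.7, -0.4]
opening: 0.631
```

Emit:
move_arm(
  rows=[
    {"tx":-1.9,"ty":0,"tz":3.4,"rx":0,"ry":0,"rz":0,"grip":63},
    {"tx":-0.8,"ty":0,"tz":2.0,"rx":0,"ry":0,"rz":0,"grip":63},
    {"tx":0,"ty":0,"tz":0,"rx":0,"ry":0,"rz":0,"grip":63},
  ],
)

```text
t: 9.57
eef_pos: [467.3, 344.4, 198.5]
tcp_rot: [-1.57, -0.0, -0.136]
ft_force: [0.2, -0.7, 0.0]
opening: 0.631
```

Emit:
move_arm(
  rows=[
    {"tx":0.6,"ty":3.5,"tz":0,"rx":0,"ry":0.018,"rz":0,"grip":63},
    {"tx":0,"ty":4.0,"tz":0,"rx":0,"ry":0,"rz":0,"grip":63},
    {"tx":0,"ty":4.0,"tz":0,"rx":0,"ry":0,"rz":0,"grip":63},
    {"tx":0,"ty":2.8,"tz":0,"rx":0,"ry":0,"rz":0,"grip":63},
    {"tx":0,"ty":1.0,"tz":0,"rx":0,"ry":0,"rz":0,"grip":63},
    {"tx":0,"ty":0,"tz":0,"rx":0,"ry":0,"rz":0,"grip":63},
  ],
)

```text
t: 10.07
eef_pos: [473.9, 339.3, 43.6]
tcp_rot: [-1.573, 0.003, -0.16]
ft_force: [0.6, 0.7, 0.4]
opening: 0.631
```

Emit:
move_arm(
  rows=[
    {"tx":0,"ty":0,"tz":-1.0,"rx":0,"ry":0,"rz":0,"grip":63},
    {"tx":0,"ty":0,"tz":-1.0,"rx":0,"ry":0,"rz":0,"grip":63},
    {"tx":0,"ty":0,"tz":-0.6,"rx":0,"ry":0,"rz":0,"grip":63},
    {"tx":0,"ty":0,"tz":-0.6,"rx":0,"ry":0,"rz":0,"grip":63},
    {"tx":0,"ty":0,"tz":-0.6,"rx":0,"ry":0,"rz":0,"grip":63},
    {"tx":0.05,"ty":0,"tz":-0.8,"rx":0,"ry":0,"rz":0,"grip":63},
    {"tx":0.06,"ty":0,"tz":-0.8,"rx":0,"ry":0,"rz":0,"grip":63},
    {"tx":0.06,"ty":0,"tz":-0.8,"rx":0,"ry":0,"rz":0,"grip":63},
    {"tx":0.06,"ty":0,"tz":-0.8,"rx":0,"ry":0,"rz":0,"grip":63},
    {"tx":0.06,"ty":0,"tz":-0.8,"rx":0,"ry":0,"rz":0,"grip":63},
  ],
)

```text
t: 10.9
eef_pos: [464.5, 262.5, 45.7]
tcp_rot: [-1.571, -0.0, -0.161]
ft_force: [0.9, 4.3, 2.6]
opening: 0.634
```

```bash
python3 meas.py t6; python3 -c "
from h import *
p,d=env.read_camera('scene');cv2.imwrite('pics/s6.png',p)"
```

```text
[ 346  229   65   67 3584] z 80.28403522468915 ((482.4694519042969, -234.03359985351562), (121.00514221191406, 120.07337951660156), 81.36942291259766) tape xy 32.0874287764775 -211.4631413676405 
 [[ 414.  -284.8]
 [ 532.7 -302.9]
 [ 550.9 -183.2]
 [ 432.2 -165.2]]
[ 142  254   63   67 3247] z 79.99119294805871 ((440.11016845703125, 187.29336547851562), (112.17557525634766, 120.29822540283203), 80.8319320678711) tape xy -46.17993454362125 204.69180627684457 
 [[371.8 141.5]
 [490.6 122.3]
 [508.4 233.1]
 [389.7 252.2]]
```

View pics/s6.png

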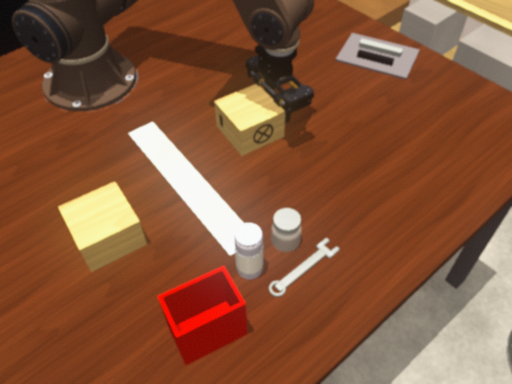

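Crate_a, at scene px (250,118), slides along with its yaw unchanged. I'll keep pushing.

Emit:
move_arm(
  rows=[
    {"tx":0.07,"ty":0,"tz":-1.0,"rx":0,"ry":0,"rz":0,"grip":63},
    {"tx":0.07,"ty":0,"tz":-1.0,"rx":0,"ry":0,"rz":0,"grip":63},
    {"tx":0.07,"ty":0,"tz":-1.0,"rx":0,"ry":0,"rz":0,"grip":63},
    {"tx":0.07,"ty":0,"tz":-1.0,"rx":0,"ry":0,"rz":0,"grip":63},
    {"tx":0.07,"ty":0,"tz":-1.0,"rx":0,"ry":0,"rz":0,"grip":63},
    {"tx":0.07,"ty":0,"tz":-1.0,"rx":0,"ry":0,"rz":0,"grip":63},
    {"tx":0.07,"ty":0,"tz":-1.0,"rx":0,"ry":0,"rz":0,"grip":63},
    {"tx":0.07,"ty":0,"tz":-1.0,"rx":0,"ry":0,"rz":0,"grip":63},
    {"tx":0.07,"ty":0,"tz":-1.0,"rx":0,"ry":0,"rz":0,"grip":63},
    {"tx":0.07,"ty":0,"tz":-1.0,"rx":0,"ry":0,"rz":0,"grip":63},
  ],
)

```text
t: 11.83
eef_pos: [455.3, 162.4, 45.6]
tcp_rot: [-1.571, 0.0, -0.161]
ft_force: [0.6, 1.5, -0.8]
opening: 0.629
```

```bash
python3 meas.py t7
```

```text
[ 346  229   65   67 3570] z 80.2429998295936 ((482.47509765625, -234.31103515625), (121.57937622070312, 120.1419906616211), 81.25379180908203) tape xy 32.11680092064532 -211.73907523447352 
 [[ 413.9 -285.3]
 [ 532.6 -303.5]
 [ 551.1 -183.4]
 [ 432.3 -165.1]]
[ 203  258   50   67 2722] z 80.101125672526 ((430.48089599609375, 81.9311294555664), (101.08895111083984, 120.1277084350586), 80.92852783203125) tape xy -46.75537280747788 98.89203057440218 
 [[363.2  41.5]
 [481.8  22.5]
 [497.8 122.4]
 [379.1 141.3]]
```

View pics/t7.png

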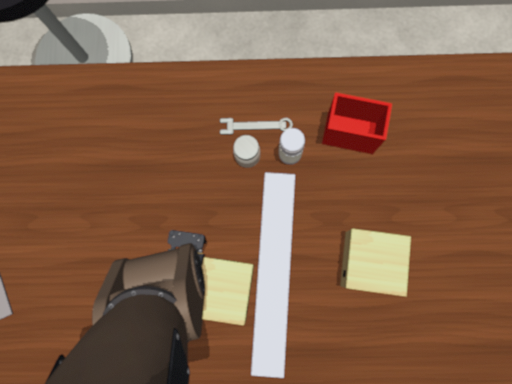

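Crate_a is at top px (228,291), and 108 mm remain to the tape's centre line.

Emit:
move_arm(
  rows=[
    {"tx":0.07,"ty":0,"tz":-1.0,"rx":0,"ry":0,"rz":0,"grip":63},
    {"tx":0.07,"ty":0,"tz":-1.0,"rx":0,"ry":0,"rz":0,"grip":63},
    {"tx":0.07,"ty":0,"tz":-1.0,"rx":0,"ry":0,"rz":0,"grip":63},
    {"tx":0.07,"ty":0,"tz":-1.0,"rx":0,"ry":0,"rz":0,"grip":63},
    {"tx":0.07,"ty":0,"tz":-1.0,"rx":0,"ry":0,"rz":0,"grip":63},
    {"tx":0.07,"ty":0,"tz":-1.0,"rx":0,"ry":0,"rz":0,"grip":63},
    {"tx":0.07,"ty":0,"tz":-1.0,"rx":0,"ry":0,"rz":0,"grip":63},
    {"tx":0.07,"ty":0,"tz":-1.0,"rx":0,"ry":0,"rz":0,"grip":63},
    {"tx":0.07,"ty":0,"tz":-0.8,"rx":0,"ry":0,"rz":0,"grip":63},
    {"tx":0.03,"ty":0,"tz":-0.5,"rx":0,"ry":0,"rz":0,"grip":63},
  ],
)

```text
t: 12.72
eef_pos: [446.9, 69.5, 45.7]
tcp_rot: [-1.571, 0.0, -0.162]
ft_force: [0.8, 3.7, 2.5]
opening: 0.63
```

```bash
python3 meas.py t8
```

```text
[ 346  229   65   67 3580] z 80.28140027898934 ((482.5911560058594, -234.08511352539062), (121.12832641601562, 120.19926452636719), 81.26138305664062) tape xy 32.21309554391629 -211.50404870547453 
 [[ 414.  -284.8]
 [ 532.8 -303.1]
 [ 551.2 -183.4]
 [ 432.4 -165.1]]
[ 259  263   40   66 2020] z 80.19018396244223 ((420.2108459472656, -23.16659164428711), (76.22764587402344, 119.62371826171875), 81.08552551269531) tape xy -47.99187819724514 -6.699048418139149 
 [[355.2 -51.6]
 [473.4 -70.1]
 [485.2   5.2]
 [367.   23.8]]
```

View pics/t8.png

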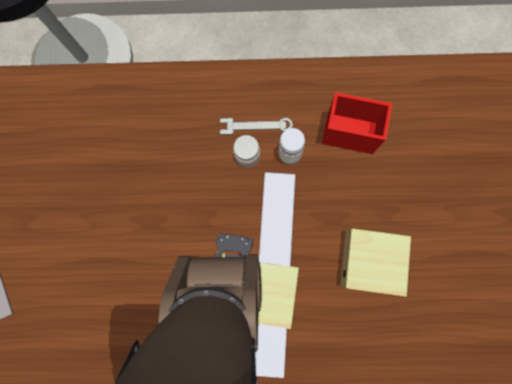

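Crate_a's middle is still 15 mm short of the tape's centre line, at top px (278,295). Last push.

Emit:
move_arm(
  rows=[
    {"tx":0.05,"ty":0,"tz":-0.5,"rx":0,"ry":0,"rz":0,"grip":63},
    {"tx":0.05,"ty":0,"tz":-0.5,"rx":0,"ry":0,"rz":0,"grip":63},
    {"tx":0.03,"ty":0,"tz":-0.3,"rx":0,"ry":0,"rz":0,"grip":63},
    {"tx":0,"ty":0,"tz":-0.1,"rx":0,"ry":0,"rz":0,"grip":63},
    {"tx":0,"ty":0,"tz":0,"rx":0,"ry":0,"rz":0,"grip":63},
    {"tx":0,"ty":0,"tz":0,"rx":0,"ry":0,"rz":0,"grip":63},
    {"tx":0,"ty":0,"tz":0,"rx":0,"ry":0,"rz":0,"grip":63},
  ],
)

```text
t: 13.35
eef_pos: [446.0, 56.6, 45.6]
tcp_rot: [-1.571, 0.0, -0.161]
ft_force: [-0.2, 0.4, -0.1]
opening: 0.63
```

Emit:
move_arm(
  rows=[
    {"tx":0,"ty":0,"tz":1.0,"rx":0,"ry":0,"rz":0,"grip":63},
    {"tx":0,"ty":0,"tz":2.0,"rx":0,"ry":0,"rz":0,"grip":63},
    {"tx":0,"ty":0,"tz":3.0,"rx":0,"ry":0,"rz":0,"grip":63},
    {"tx":0,"ty":-2.0,"tz":3.5,"rx":0,"ry":0,"rz":0,"grip":63},
    {"tx":1.5,"ty":-2.5,"tz":3.0,"rx":0,"ry":0,"rz":0,"grip":63},
    {"tx":1.5,"ty":-2.5,"tz":3.0,"rx":0,"ry":0,"rz":0,"grip":63},
    {"tx":1.5,"ty":-2.0,"tz":3.0,"rx":0,"ry":0,"rz":0,"grip":63},
    {"tx":0,"ty":0,"tz":3.5,"rx":0,"ry":0,"rz":0,"grip":63},
    {"tx":0,"ty":0,"tz":3.0,"rx":0,"ry":0,"rz":0,"grip":63},
    {"tx":0,"ty":0,"tz":0,"rx":0,"ry":0,"rz":0,"grip":63},
  ],
)

```text
t: 14.18
eef_pos: [530.6, 301.1, 135.8]
tcp_rot: [-1.569, -0.002, -0.158]
ft_force: [-0.6, 0.2, -0.4]
opening: 0.63
```

```bash
python3 meas.py t9;python3 -c "
from h import *
p,d=env.read_camera('scene');cv2.imwrite('pics/s9.png',p)"
```

```text
[ 346  229   65   67 3575] z 80.29354710850077 ((482.52978515625, -234.2262420654297), (121.17581939697266, 120.11207580566406), 81.27317810058594) tape xy 32.16402984159855 -211.64991235019588 
 [[ 414.  -285. ]
 [ 532.7 -303.2]
 [ 551.1 -183.5]
 [ 432.4 -165.2]]
[ 238  260   67   69 3579] z 80.19783238697289 ((423.003173828125, -14.851387023925781), (119.94047546386719, 119.88334655761719), 80.778076171875) tape xy -45.92153921377042 1.8246490991480417 
 [[354.2 -64.4]
 [472.6 -83.7]
 [491.8  34.7]
 [373.4  53.9]]
```

View pics/t9.png

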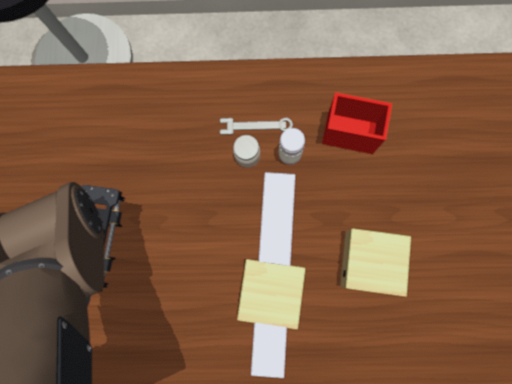

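View pics/s9.png

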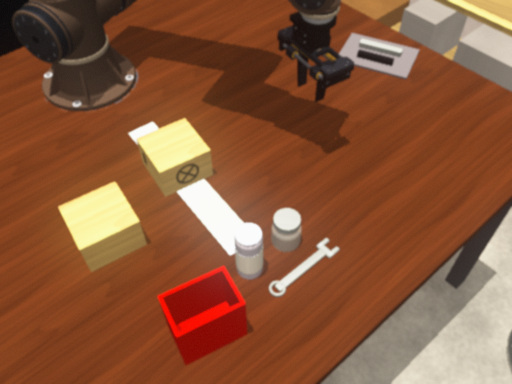

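The stamped crate lies across the tape at top px (272,294), 2 mm off its centre line. The other crate lies at top px (380,262), and the can, jar and wrench look as they did at the start. The arm is clear, so I'm handing the job in.

```bash
python3 -c "
from cell import env
print(env.job_done(), env.state()['t'])"
```

```text
the job is handed in; nothing more can be done
the job is handed in; nothing more can be done
```

Both crates were tipped towards the robot. The stamp was under the left (+y) one, and that crate, still lying on its near side, now lies centred across the dispatch tape. I pushed it there with the fingers only and handed the job in at about 14 s.

- **Stamped crate:** by the last top view its middle is about 2 mm off the tape's centre line and 46 mm from its middle towards the robot. Its upper side is flat at 80 mm, and it covers the tape's full width.
- **Other crate:** its underside is bare. It lies where it fell, 212 mm from the tape's centre line, and its origin is about 50 mm from where it started by geometry.
- **Bystanders and arm:** by eye, the can, jar and wrench are at the same pixels as at the start; I did not re-measure them. The arm had moved clear and touched nothing.

No check failed or disagreed. Some measurements taken while the gripper hid part of a crate came out a few mm short, so I worked from the visible edges and confirmed with a clear view at the end.

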